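Brush out the amber beaker

ROBOT

A 6-joint arm with a two-finger parallel gripper is mounted at the origin on a cart in front of the work surface, level with it; the furniture and walls round the work are solid. World frame = base frame: x ahead of the robot, y to its left, z up, the work surface at z = 0. Lengths are in m, angles in rad, forces in N, time in s.
With the tool pointing down it reaches from about 0.275 to 0.875 m from the base axis. Payload 12.5 kg.
Tool frame: the origin (TCP) lies at the very end of the fingers, on their centre line; the grasp point (between the pads) lies 19 mm behind it; z points along the fingers, y is the line along which they close (so a half turn about z gives the same grasp; the last joint's range is limited). The gripper opens to 85 mm and grips with 20 to 120 N. Pads are 22 mm wide; open, the fingers measure 114 mm over their backs; the gripper's body (76 mm by 85 mm) begins 54 mm behind the grasp point. The pads swing forward as they close: fully open they stand 13 mm farther back than shut.
Start: joints at [-1.336, 0.351, 1.652, -0, 1.139, -0.085], TCP at [0.173, -0.522, 0.231] pointing down, gripper open.
Joint ranges: [-2.75, 2.75], [-0.79, 2.1], [0.01, 2.65], [-1.57, 4.71], [0.07, 3.14], [-2.87, 2.87]. Speed limits (rad/s): [2.22, 2.22, 2.79, 3.14, 3.14, 3.14].

INTERFACE

Orientations are given as a 3x3 rotation matrix whose columns are the frame's x, y, z axes.
In Python, from bench import manip gives the robot as it stands. Calls block until the motion is done:
- manip.move_ptp(position, orientation): joint-space move of the TCP to a pose.
- manip.move_l(position, attitude=None, max_speed=0.15): straight line of the TCP; attitude=None keeps the orientation; max_speed is the mean speed in m/s.
- manip.move_j(angles): joint-space move.
- manip.set_gripper(opening, effort=None): opening from 0.0 (shut) to 1.0 (fully open); effort is the grip in N (None keeps the last); returns when the fingers have stopped.
- manip.dwell(seconds).
- manip.inverse_kinematics(position, orientation): joint angles nearest the present ones, or None.
- manip.grab_frame(name): name is "scene" or "top" or "wrist"; returns (picture, depth): 384x512x3 uint8, red, green, blue; 384x512 float32, m along the optical axis (not along the pixel's ray), 0 where there is no reading.
- manip.get_calibration(name): a dict with "camera_matrix" (3x3 intrinsics, pixels), "R" (3x3) and "t" (3): a world point X has camera coordinates R X + t. Camera axes: x right, y down, z forward; pixel columns grow to the right and rows downward; lengths in m; the calibration is good to about 2 mm. The wrist camera is an equidistant fisheye: a pixel r from the principal point sees the ray r / f radians off the axis. A picture is of the moment at which its call begins: read the wrist's pose just before it. get_calibration takes no time and is no camera call; for the wrist camera it gives the pose at the moment of the call.
A pose or a line that the arm cannot do raises manip.Unreachable and nothing moves.
- manip.sign_off(): hands the job in; it is judged then, once.
Trained networks look in the newest picture that a camera, given by its name, has taken for a name from the list of things; names that differ only in an ending like _2 or _b are one class to them, and where a whole thing is asked for, a point or a joint stands for the part that bears it (a point fixed in the world has none). Each returns a list of dicts, best first, with "confidence" (0 to 1); they miss things now and then, are a little off and sometimes report something else, mostly with a low value. They report only what shows in the picture. A call takes as long as a camera call.
- manip.look_for(camera, name): "at" ([x, y, z] in m, in world coordinates, good to about 4 mm: the middle of the surface that is visible of it).
Readings, each from a call of its own:
- manip.current_time(): time.
- manip.current_qpos(): joint angles.
- manip.current_joint_vel(): joint speeds.
- manip.current_joint_torque(): joint torques, N m.
- manip.current_ee_pos(): TCP position.
- manip.current_tcp_rot(): TCP orientation.
- manip.current_force(): force on the tool from outside, world axes, zero at the start.
- manip.current_ft_torque(): the same for the moment, N m.
- manip.current_grip_width(): opening from 0.0 (shut) to 1.0 (fully open).
- manip.current_grip_force(): force on a finger pad.
Only numpy, scipy, OpenCV 4.12 (cv2) and the standard library are available. Lean on these libraries where they do the work, as an engineer would, in place of code of your own. Each camera call takes 0.05 s, during which the arm holds its last target. There are 200 camera calls.

TASK

Brush out the amber beaker: take the blue-handled brush out of its stand, lower it upright into the amber beaker until its head is almost at the bottom, draw it up to the rim and do the same down-and-up stroke a second time, gently, without pushing the beaker away. Then set the brush back in its stand the way it stood, without dropping it, and let go. Keep the brush out of the white beaker and leave that one where it is.

Things in the scene. Friction and masses are not known exactly. Their poses are not given: they have to be found in the camera images.
- brush: Beaker brush, 194 mm long, 0.1 kg, standing upright in its stand, head down. Origin at the centre of the lower end of its head; z runs up along the handle. White stiff head 34 mm in diameter from 0 to 70 mm; thin steel stem to 108 mm; flat black splash disc 76 mm in diameter from 108 to 112 mm; round blue handle, 16 mm in diameter between 123 and 180 mm, with a 19 mm knob at 180 to 194 mm. Grip the handle from above, about 155 mm above the origin; any yaw.
- amber_beaker: The beaker to be brushed: amber glass, round open beaker, 72 mm outside diameter (76 at the lip), 66 mm inside diameter, 90 mm high, floor 5 mm thick, standing loose on the bench, 0.25 kg. Origin at the centre of its underside, z up.
- white_beaker: A bystander of the same shape: opaque white, round open beaker, 72 mm outside diameter (76 at the lip), 66 mm inside diameter, 90 mm high, floor 5 mm thick, standing loose on the bench, 0.25 kg. Origin at the centre of its underside, z up.
- brush_stand: Brush stand, fixed to the bench: dark round foot 92 mm in diameter and 8 mm high carrying an upright aluminium tube, 66 mm in outside diameter at the top, 54 mm inside (58 mm in its upper 3 mm), top rim 120 mm above the bench. Origin at the centre of its underside, z up. The brush hangs in it with its splash disc resting flat on the rim, its origin then 12 mm above the stand's origin and nearly on its axis.

How it is judged:
On the way, in this order (a step that is already met when the one before it is completed fails the run):
1. the brush head is down near the floor of the amber beaker (horizontal distance between brush and amber_beaker below 0.03 m and angle between brush's own z axis and vertical below 0.3 rad and z of brush in the frame of amber_beaker below 0.03 m), for 0.1 s.
2. it is drawn up towards the beaker's rim (horizontal distance between brush and amber_beaker below 0.03 m and angle between brush's own z axis and vertical below 0.3 rad and z of brush in the frame of amber_beaker above 0.055 m), for 0.1 s.
3. it is down near the floor a second time (all of step 1), for 0.1 s.
4. it is drawn up towards the rim again (all of step 2), for 0.1 s.
At the end, for the whole second after the job is handed in: The brush stands at rest in its stand, on the axis within 15 mm, its disc on the rim (origin less than 18 mm above the stand's), upright within 7 degrees; both beakers stand upright within 6 degrees of vertical and within 30 mm of where they started (horizontal distance between brush and brush_stand below 0.015 m and z of brush in the frame of brush_stand below 0.018 m and angle between brush's own z axis and vertical below 0.12 rad and linear speed of each of brush, amber_beaker below 0.02 m/s and angle between each of amber_beaker, white_beaker's own z axis and vertical below 0.1 rad and distance of each of amber_beaker, white_beaker from where it was at the start of the episode below 0.03 m); the robot touches nothing.
It fails at once if the brush is put into the white beaker (horizontal distance between brush and white_beaker below 0.033 m and z of brush in the frame of white_beaker below 0.085 m).
It fails at once if the brush presses on the amber beaker with more than 30 N (contact force between brush and amber_beaker above 30 N).
It fails at once if a beaker is tipped by more than 20 degrees (angle between any of amber_beaker, white_beaker's own z axis and vertical above 0.35 rad).
It fails at once if the brush is let fall from more than 25 mm (linear speed of brush above 0.7 m/s and contact force between the fingers and brush below 0.1 N).
It also fails if it takes over 51 s, if anything falls off the work surface, if the arm or the gripper's body presses on something with over 40 N, if the wrist force passes 120 N, or if a joint passes its speed limit or range.

## Working session

There is one attempt and no reset: what is moved stays moved. The work goes in short steps, each a Python script; the robot and the scene stay as the last script left them, time stands still between calls to the robot, and variables do not carry over. Pictures are saved under pics/ and viewed, at most 10 in all, crops included, and the job is handed in when it is done.

```bash
mkdir -p pics; ls
python3 - <<'E'
from bench import manip as m
import cv2,numpy as np
for c in ["scene","top"]:
    p,d=m.grab_frame(c); cv2.imwrite(f"pics/{c}0.png",p[:,:,::-1]); np.savez(f"pics/{c}0.npz",d=d,p=p,**m.get_calibration(c))
    for n in ["brush","amber_beaker","white_beaker","brush_stand"]:
        print(c,n,[(np.round(r["at"],3),round(r["confidence"],2)) for r in m.look_for(c,n)[:3]])
print(m.current_time(),m.current_tcp_rot())
E
```

```text
pics
scene brush [(array([0.513, 0.144, 0.125]), 0.76), (array([0.528, 0.424, 0.062]), 0.37)]
scene amber_beaker [(array([0.481, 0.283, 0.063]), 0.84)]
scene white_beaker [(array([0.532, 0.428, 0.06 ]), 0.88)]
scene brush_stand [(array([0.496, 0.153, 0.048]), 0.79)]
top brush [(array([0.511, 0.142, 0.12 ]), 0.78)]
top amber_beaker [(array([0.507, 0.278, 0.01 ]), 0.83)]
top white_beaker [(array([0.567, 0.425, 0.035]), 0.86)]
top brush_stand [(array([0.498, 0.156, 0.007]), 0.7)]
0.5 [[ 9.49289640e-01  3.14402892e-01 -7.23671439e-06]
 [ 3.14402892e-01 -9.49289638e-01  7.12244599e-05]
 [ 1.55234382e-05 -6.98878858e-05 -9.99999997e-01]]
```

```bash
cat > h.py <<'E'
import numpy as np
from scipy.optimize import least_squares
def cloud(K,R,t,d):
    v,u=np.mgrid[:d.shape[0],:d.shape[1]]
    c=np.stack([(u-K[0,2])/K[0,0]*d,(v-K[1,2])/K[1,1]*d,d],-1)
    return (c-t)@R          # R^T (c-t)
def circ(P,r=None):
    c=P.mean(0)
    for _ in range(2):
        if r: s=least_squares(lambda q:np.hypot(*(P-q[:2]).T)-r,c,loss="soft_l1",f_scale=.002)
        else: s=least_squares(lambda q:np.hypot(*(P-q[:2]).T)-q[2],[*c,.035],loss="soft_l1",f_scale=.002)
    return np.round(s.x,4),round(float(np.sqrt(2*s.cost/len(P))),4)
E
python3 - <<'E'
import numpy as np
from h import *
rough={"brush":(.505,.148),"amber":(.507,.28),"white":(.565,.425)}
for c in ["scene","top"]:
    z=np.load(f"pics/{c}0.npz"); d=z["d"]; X=cloud(z["camera_matrix"],z["R"],z["t"],d)[d>0]
    def sel(n,a,b,r=.06):
        return X[(X[:,2]>a)&(X[:,2]<b)&(np.hypot(*(X[:,:2]-rough[n]).T)<r)]
    for n in rough:
        bands=[(.116,.12),(.121,.127),(.135,.188),(.192,.21),(.02,.11),(0.004,.012)] if n=="brush" else [(.02,.08),(.084,.094)]
        for a,b in bands:
            P=sel(n,a,b)
            if len(P)>15: print(c,n,a,b,len(P),np.round(P.min(0),3),np.round(P.max(0),3),circ(P[:,:2]))
E
```

```text
scene brush 0.121 0.127 460 [0.479 0.102 0.121] [0.557 0.177 0.127] (array([0.5176, 0.139 , 0.0292]), 0.0045)
scene brush 0.135 0.188 223 [0.509 0.13  0.135] [0.524 0.147 0.188] (array([0.5189, 0.1378, 0.0076]), 0.001)
scene brush 0.192 0.21 87 [0.508 0.13  0.192] [0.526 0.148 0.207] (array([-136.6524,  134.8457,  192.2495]), 0.0027)
scene brush 0.02 0.11 1246 [0.488 0.11  0.02 ] [0.537 0.168 0.11 ] (array([0.5206, 0.1355, 0.0306]), 0.001)
scene brush 0.004 0.012 422 [0.474 0.092 0.004] [0.561 0.182 0.012] (array([0.5197, 0.1363, 0.0396]), 0.0035)
scene amber 0.02 0.08 1409 [0.466 0.241 0.02 ] [0.54  0.312 0.08 ] (array([0.5031, 0.2764, 0.0345]), 0.001)
scene amber 0.084 0.094 360 [0.466 0.238 0.084] [0.542 0.313 0.093] (array([0.5031, 0.2762, 0.0352]), 0.0013)
scene white 0.02 0.08 1526 [0.521 0.386 0.02 ] [0.595 0.457 0.08 ] (array([0.558 , 0.421 , 0.0345]), 0.001)
scene white 0.084 0.094 392 [0.52  0.384 0.084] [0.596 0.458 0.093] (array([0.5578, 0.4209, 0.0351]), 0.0012)
top brush 0.121 0.127 991 [0.483 0.1   0.121] [0.557 0.175 0.127] (array([0.5211, 0.136 , 0.0285]), 0.0043)
to
[... 153 characters left out ...]
527 0.146 0.209] (array([0.5188, 0.1376, 0.0066]), 0.0019)
top brush 0.02 0.11 108 [0.49  0.119 0.02 ] [0.527 0.166 0.072] (array([0.5212, 0.1348, 0.0308]), 0.0003)
top brush 0.004 0.012 434 [0.449 0.093 0.004] [0.56  0.204 0.012] (array([0.5231, 0.1335, 0.0411]), 0.0035)
top amber 0.02 0.08 269 [0.468 0.241 0.02 ] [0.538 0.308 0.08 ] (array([0.5031, 0.2747, 0.0341]), 0.0005)
top amber 0.084 0.094 270 [0.467 0.239 0.084] [0.543 0.312 0.093] (array([0.5043, 0.2749, 0.0351]), 0.0013)
top white 0.02 0.08 498 [0.524 0.384 0.02 ] [0.594 0.453 0.08 ] (array([0.5584, 0.4189, 0.0342]), 0.0005)
top white 0.084 0.094 251 [0.524 0.384 0.084] [0.598 0.458 0.094] (array([0.5593, 0.4197, 0.0351]), 0.0013)
```

View pics/scene0.png

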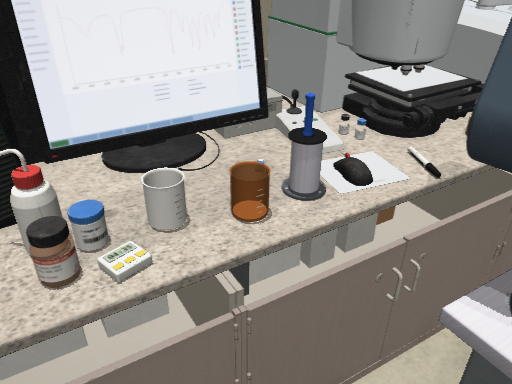

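View pics/top0.png

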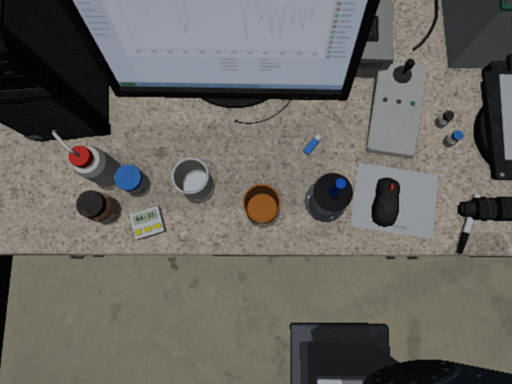

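The scene view shows the brush in its stand (about 308,150), the amber beaker (250,190) and the white beaker (165,197). The top view shows the same layout, with a clear bench between brush and amber beaker. Both cameras' circle fits agree to about 2 mm and match the given sizes, so I'm moving on to the grasp.

Run:
```python
from bench import manip as m
import numpy as np, cv2
R=np.array([[0,1,0],[1,0,0],[0,0,-1.]])
b=np.array([.519,.1375])
print(m.inverse_kinematics([*b,.30],R), m.inverse_kinematics([.5035,.2757,.29],R))
m.move_l([.173,-.522,.30])
m.move_ptp([*b,.30],R)
m.move_l([*b,.148],max_speed=.12)
f0=m.current_force()
m.set_gripper(0.0,40)
print(m.current_grip_width(),m.current_grip_force(),f0,m.current_force(),m.current_ee_pos(),m.current_time())
p,d=m.grab_frame("scene"); cv2.imwrite("pics/grip.png",cv2.resize(p[20:220,200:440],None,fx=3,fy=3)[:,:,::-1])
```

```text
[ 1.72266619e-01  2.63730805e-01  1.59721452e+00 -4.44089210e-16
  1.28064733e+00  1.72266619e-01] [ 4.19879810e-01  3.42612143e-01  1.51472449e+00 -4.44089210e-16
  1.28425602e+00  4.19879810e-01]
0.1755844839711978 38.9015918970108 [-0.96602976 -0.49442438 -0.02695662] [-0.06132499  0.26137536  1.76600837] [0.51897961 0.13750549 0.14799676] 5.8
```

View pics/grip.png

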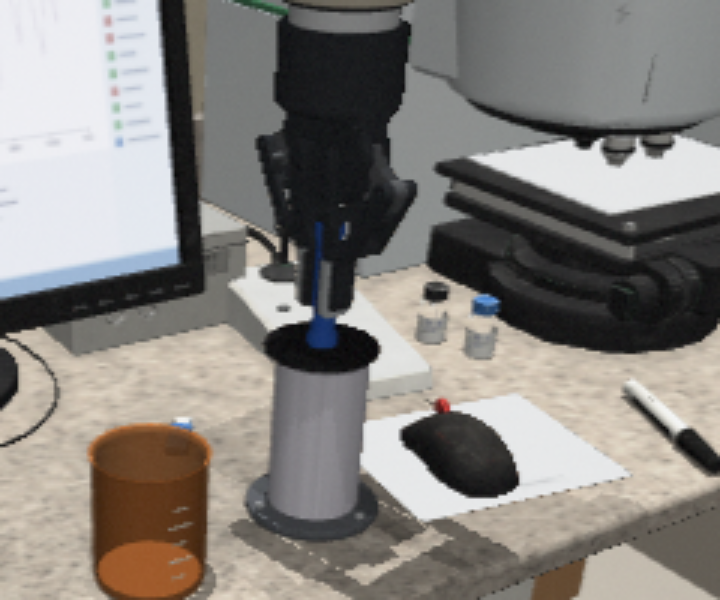

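The handle is between the pads (crop 320,280) and the disc still lies flat on the rim (322,345). Next I lift it and check that it hangs straight.

Run:
```python
from bench import manip as m
import numpy as np, cv2
from h import *
b=np.array([.519,.1375]); a=np.array([.5035,.2757])
m.move_l([*b,.292],max_speed=.1)
m.move_l([*a,.292],max_speed=.12)
print(m.current_grip_width(),m.current_force(),m.current_time())
for c in ["scene","top"]:
    p,d=m.grab_frame(c); k=m.get_calibration(c)
    X=cloud(k["camera_matrix"],k["R"],k["t"],d)[d>0]
    N=X[np.hypot(*(X[:,:2]-a).T)<.06]
    for lo,hi,r in [(.155,.185,.017),(.185,.222,.017),(.262,.272,None),(.084,.094,None),(.02,.08,None)]:
        P=N[(N[:,2]>lo)&(N[:,2]<hi)]
        if r: P=P[np.hypot(*(P[:,:2]-a).T)<.028]
        if len(P)>15: print(c,lo,len(P),circ(P[:,:2],r),P.min(0).round(3),P.max(0).round(3))
    if c=="scene": cv2.imwrite("pics/over.png",cv2.resize(p[40:240,150:390],None,fx=3,fy=3)[:,:,::-1])
```

```text
0.17288305064075726 [ 0.07165756 -0.05865047 -0.10869021] 8.75
scene 0.155 253 (array([0.5099, 0.2724]), 0.0026) [0.486 0.26  0.159] [0.515 0.292 0.184]
scene 0.185 423 (array([0.5096, 0.2725]), 0.0027) [0.486 0.258 0.185] [0.518 0.293 0.221]
scene 0.262 526 (array([0.5014, 0.2772, 0.0292]), 0.0047) [0.464 0.239 0.265] [0.541 0.313 0.272]
scene 0.084 357 (array([0.5031, 0.2764, 0.0351]), 0.0012) [0.466 0.239 0.084] [0.541 0.313 0.093]
scene 0.02 1407 (array([0.5031, 0.2763, 0.0345]), 0.001) [0.465 0.241 0.02 ] [0.54  0.312 0.08 ]
top 0.262 378 (array([0.5218, 0.2792, 0.0379]), 0.0034) [0.474 0.237 0.265] [0.519 0.312 0.271]
```

View pics/over.png

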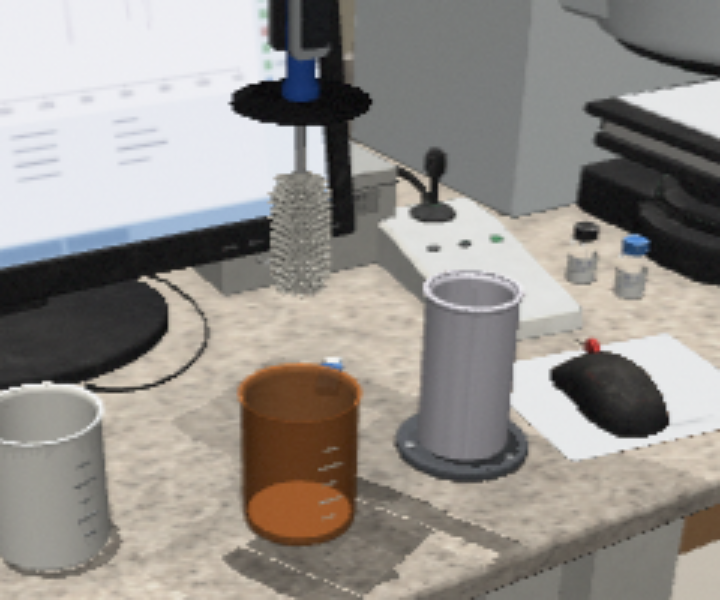

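The brush hangs upright (head 300,235) and centred over the amber beaker (300,450). The open stand tube is visible at (472,290). I'll do the strokes next and measure the stand rim while it is empty.

Run:
```python
from bench import manip as m
import numpy as np
from h import *
b=np.array([.519,.1375]); a=np.array([.5035,.2757])
for c in ["scene","top"]:
    _,d=m.grab_frame(c); k=m.get_calibration(c)
    X=cloud(k["camera_matrix"],k["R"],k["t"],d)[d>0]
    P=X[(np.hypot(*(X[:,:2]-b).T)<.05)&(X[:,2]>.112)&(X[:,2]<.125)]
    print(c,len(P),circ(P[:,:2]),P.min(0).round(3),P.max(0).round(3))
m.move_l([*a,.225],max_speed=.1)
for i in range(2):
    m.move_l([*a,.152],max_speed=.05); m.dwell(.4); print("low",m.current_ee_pos().round(4),np.round(m.current_force(),2))
    m.move_l([*a,.208],max_speed=.06); m.dwell(.4); print("high",m.current_ee_pos().round(4),np.round(m.current_force(),2))
m.move_l([*a,.292],max_speed=.1)
print(m.current_time(),m.current_grip_width())
_,d=m.grab_frame("scene"); k=m.get_calibration("scene")
X=cloud(k["camera_matrix"],k["R"],k["t"],d)[d>0]; N=X[np.hypot(*(X[:,:2]-a).T)<.06]
P=N[(N[:,2]>.02)&(N[:,2]<.08)]; print("beaker",circ(P[:,:2]))
P=N[(N[:,2]>.155)&(N[:,2]<.222)]; print("head",P.min(0),P.max(0))
```

```text
scene 336 (array([0.5189, 0.1367, 0.0298]), 0.0014) [0.487 0.103 0.112] [0.553 0.169 0.122]h.py:8: RuntimeWarning: Mean of empty slice.
  c=P.mean(0)
  ret = um.true_divide(
Traceback (most recent call last):
  File "h.py", line 11, in circ
    else: s=least_squares(lambda q:np.hypot(*(P-q[:2]).T)-q[2],[*c,.035],loss="soft_l1",f_scale=.002)
            ~~~~~~~~~~~~~^^^^^^^^^^^^^^^^^^^^^^^^^^^^^^^^^^^^^^^^^^^^^^^^^^^^^^^^^^^^^^^^^^^^^^^^^^^^
ValueError: Initial guess is outside of provided bounds
```

The top camera's view of the stand is blocked. The scene camera puts the stand axis at about (0.5195, 0.1365), which is good enough.

Run:
```python
from bench import manip as m
import numpy as np
from h import *
a=np.array([.5035,.2757])
m.move_l([*a,.225],max_speed=.1)
for i in range(2):
    m.move_l([*a,.152],max_speed=.05); m.dwell(.4); print("low",np.round(m.current_ee_pos(),4),np.round(m.current_force(),2))
    m.move_l([*a,.208],max_speed=.06); m.dwell(.4); print("high",np.round(m.current_ee_pos(),4),np.round(m.current_force(),2))
m.move_l([*a,.292],max_speed=.1)
print(m.current_time(),m.current_grip_width())
_,d=m.grab_frame("scene"); k=m.get_calibration("scene")
X=cloud(k["camera_matrix"],k["R"],k["t"],d)[d>0]; N=X[np.hypot(*(X[:,:2]-a).T)<.06]
P=N[(N[:,2]>.02)&(N[:,2]<.08)]; print("beaker",circ(P[:,:2]))
P=N[(N[:,2]>.155)&(N[:,2]<.222)]; print("head",P.min(0),P.max(0))
```

```text
low [0.5035 0.2757 0.152 ] [ 0.46 -0.04 -0.92]
high [0.5035 0.2757 0.2079] [-0.05  0.22 -2.38]
low [0.5035 0.2757 0.152 ] [-0.47 -0.95 -0.01]
high [0.5034 0.2757 0.2079] [ 0.28 -0.38 -1.69]
17.4 0.17679965345044354
beaker (array([0.5031, 0.2763, 0.0345]), 0.001)
head [0.48594688 0.2592598  0.15865413] [0.52007602 0.29286873 0.22189638]
```

Run:
```python
from bench import manip as m
import numpy as np, cv2
b=np.array([.519,.137])
m.move_l([*b,.292],max_speed=.12)
m.move_l([*b,.158],max_speed=.08)
m.dwell(.3); f0=m.current_force()[2]
for z in np.arange(.154,.1445,-.001):
    m.move_l([*b,z],max_speed=.02); f=np.mean([m.current_force()[2] for _ in range(4)]); print(round(z,4),round(f-f0,2))
    if f-f0>4: break
print(m.current_time())
p,d=m.grab_frame("scene"); cv2.imwrite("pics/back.png",cv2.resize(p[20:220,200:440],None,fx=3,fy=3)[:,:,::-1])
```

```text
0.154 1.61
0.153 1.95
0.152 2.35
0.151 1.9
0.15 1.45
0.149 1.99
0.148 2.81
0.147 13.65
22.9917
```

View pics/back.png

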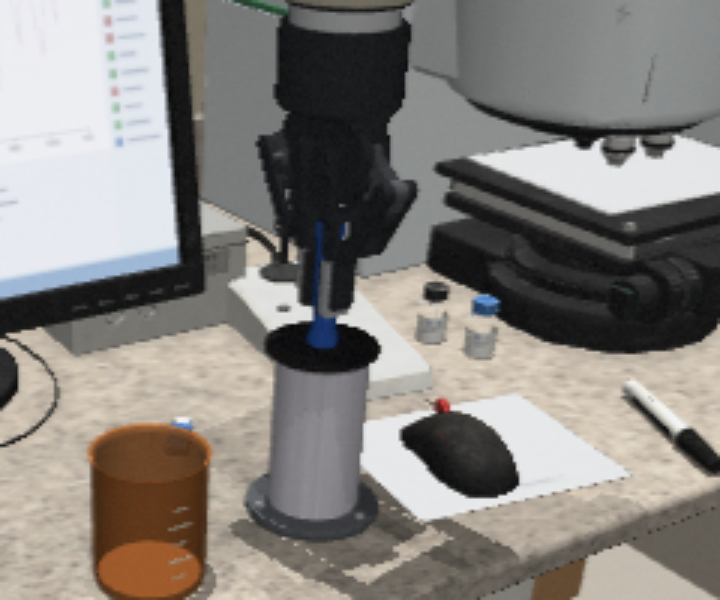

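The disc is seated on the rim (322,345), and contact came at the expected height. I'll release now.

Run:
```python
from bench import manip as m
import numpy as np, cv2
from h import *
b=np.array([.519,.137])
m.move_l([*b,.1477],max_speed=.02)
m.set_gripper(0.6); m.dwell(.3)
m.move_l([*b,.32],max_speed=.1)
m.move_ptp([.35,-.15,.32],m.current_tcp_rot())
for c in ["scene","top"]:
    p,d=m.grab_frame(c); k=m.get_calibration(c)
    X=cloud(k["camera_matrix"],k["R"],k["t"],d)[d>0]
    for n,q,lo,hi in [("handle",b,.136,.16),("handle",b,.16,.188),("disc",b,.121,.127),("amber",(.503,.276),.02,.08),("white",(.558,.42),.02,.08)]:
        P=X[(np.hypot(*(X[:,:2]-q).T)<.05)&(X[:,2]>lo)&(X[:,2]<hi)]
        if len(P)>15: print(c,n,circ(P[:,:2],.008 if n=="handle" else None),P[:,2].min().round(4),P[:,2].max().round(4))
    if c=="scene": cv2.imwrite("pics/end.png",p[:,:,::-1])
print(m.current_time(),m.current_force())
```

```text
scene handle (array([0.5204, 0.1371]), 0.0011) 0.1363 0.16
scene handle (array([0.5203, 0.1371]), 0.0009) 0.16 0.1879
scene disc (array([0.5191, 0.1383, 0.0288]), 0.0046) 0.1217 0.127
scene amber (array([0.5031, 0.2764, 0.0345]), 0.001) 0.02 0.08
scene white (array([0.558 , 0.421 , 0.0345]), 0.001) 0.02 0.0799
top handle (array([0.5208, 0.1365]), 0.0003) 0.1361 0.1597
top handle (array([0.5209, 0.1365]), 0.0003) 0.1606 0.188
top disc (array([0.5221, 0.1356, 0.0286]), 0.0043) 0.1211 0.127
top amber (array([0.5031, 0.2747, 0.0341]), 0.0005) 0.0204 0.0796
top white (array([0.5584, 0.4189, 0.0343]), 0.0005) 0.0201 0.0796
27.2667 [-0.34852901  0.01575804  0.16823805]
```

View pics/end.png

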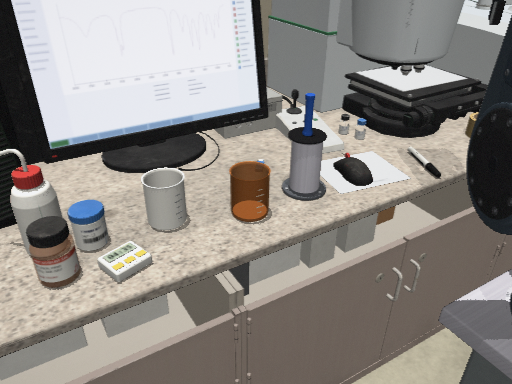

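The brush stands upright in its stand (308,140), and neither beaker has moved.

```bash
python3 -c "
from bench import manip as m
print(m.sign_off())"
```

```text
the job is handed in; nothing more can be done
None
```

I brushed the amber beaker with two down-and-up strokes, put the brush back upright in its stand and let go, with both beakers where they started, and handed the job in after about 27 of the 51 s; sign-off returned no verdict.

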